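Put the glass load lamps away in the sloping tray

TASK

Put the two glass load lamps away in the sloping dimpled tray: the amber one in the pocket with the amber ring, the blue one in the pocket with the blue ring, each with its globe resting in the dimple and its cap sticking out square to the slope, like the white one. They are thin glass, so set them down gently and don't drop them; leave the white lamp and the other things on the table where they are.

Things in the scene. Friction and masses are not known exactly. Their poses are not given: they have to be found in the camera images.
- tray: grey sloping tray on a black foot, fixed, 290 mm along its y, 116 mm deep, 81 mm high at the edge nearer the robot; its plate slopes 28 degrees down away from the robot (towards the tray's +x), so the pockets face up and away from it. Three dimpled pockets in a row, 90 mm apart along y, one taken by the white lamp. Origin: centre of its foot on the table
- white_lamp_glass (a point): centre of the white lamp's 60 mm globe; +z along the lamp's axis, from globe to cap. The same lamp as the others but white; it is already seated in the third pocket and stays there
- amber_lamp_mid (a point): amber glass lamp, 105 mm long, about 80 g, cap up on one of the stands: from the bottom, a globe 60 mm across, a white plastic collar 28 mm across (57 to 77 mm up), a brass cap 27 mm across (77 to 101 mm up) and a small black tip. Take it by collar and cap. Origin on its axis half-way up, 22.5 mm above the globe's centre; +z from globe to cap
- amber_lamp_glass (a point): centre of the amber lamp's 60 mm globe; +z along the lamp's axis, from globe to cap
- amber_pocket_seat (a point): where the centre of the amber lamp's globe lies when seated in the tray pocket with the amber ring (75 mm outside, 59 mm inside) painted round its mouth. +z points out of the pocket, square to the slope, 28 degrees from vertical; +y runs along the row of pockets. The pocket is a round dimple, 51 mm across, 17 mm deep; its mouth lies 16 mm below this point along z
- blue_lamp_mid (a point): blue glass lamp, 105 mm long, about 80 g, cap up on one of the stands: from the bottom, a globe 60 mm across, a white plastic collar 28 mm across (57 to 77 mm up), a brass cap 27 mm across (77 to 101 mm up) and a small black tip. Take it by collar and cap. Origin on its axis half-way up, 22.5 mm above the globe's centre; +z from globe to cap
- blue_lamp_glass (a point): centre of the blue lamp's 60 mm globe; +z along the lamp's axis, from globe to cap
- blue_pocket_seat (a point): where the centre of the blue lamp's globe lies when seated in the tray pocket with the blue ring (75 mm outside, 59 mm inside) painted round its mouth. +z points out of the pocket, square to the slope, 28 degrees from vertical; +y runs along the row of pockets. The pocket is a round dimple, 51 mm across, 17 mm deep; its mouth lies 16 mm below this point along z
- left_stand: black rubber ring 68 mm across with a 48 mm hole, 30 mm high, fixed on the table; the globe of a lamp rests in its hole (globe centre about 48 mm above the table). Origin: centre of its underside
- right_stand: the same as the left stand, for the other lamp
- pack: blue battery pack 75 x 36 x 26 mm lying beyond the tray; origin at the centre of its underside
- bottle: clear water bottle with a green cap, 64 mm across, 210 mm high, standing at the right; origin at the centre of its underside
- meter: green hand-held meter 130 x 75 x 34 mm lying at the left; origin at the centre of its underside
- driver: screwdriver 180 mm long lying at the right, near the robot
- parts_box: open yellow parts box 120 x 90 x 40 mm at the left; origin at the centre of its underside
There are look-alikes about, which are no part of the job. What is meant by the part that bears amber_lamp_mid is not green or pink, and is the larger of those in its own colour.

How it is judged:
By the outcome, as a careful person would: the job done as asked, in the order asked, and still so for the second after the job is handed in, with the robot touching nothing.
It also fails if it takes over 64 s, if anything falls off the work surface, if the arm or the gripper's body presses on something with over 40 N, if the wrist force passes 120 N, or if a joint passes its speed limit or range.

ROBOT

A 6-joint arm with a two-finger parallel gripper is mounted at the origin on the work surface. World frame = base frame: x ahead of the robot, y to its left, z up, the work surface at z = 0. Lengths are in m, angles in rad, forces in N, time in s.
With the tool pointing down it reaches from about 0.35 to 0.875 m from the base axis. Payload 4.2 kg.
Tool frame: the origin (TCP) lies between the finger pads; the fingertips stand 11 mm ahead of it and the grasp point (between the pads) lies 8 mm behind it; z points along the fingers, y is the line along which they close (so a half turn about z gives the same grasp; the last joint's range is limited). The gripper opens to 85 mm and grips with 20 to 120 N. Pads are 22 mm wide; open, the fingers measure 114 mm over their backs; the gripper's body (76 mm by 85 mm) begins 54 mm behind the grasp point. The pads swing forward as they close: fully open they stand 13 mm farther back than shut.
Start: joints at [-0.942, 0.385, 0.008, 0, -1.194, -0.259], TCP at [0.226, -0.583, 0.242] pointing down, gripper open.
Joint ranges: [-3.14, 3.14], [-1.21, 2.06], [-1.07, 1.41], [-3.16, 2.05], [-2.99, -0.16], [-3.1, 3.1]. Speed limits (rad/s): [2.79, 2.79, 3.14, 3.14, 3.14, 3.14].

INTERFACE

Orientations are given as [roll, pitch, yaw] about the fixed x, y, z axes, in that order (R = Rz(yaw) Ry(pitch) Rx(roll)).
In Python, from cell import env gives the robot as it stands.
- The arm moves only by the shell command python3 -m crank 'ROWS' [FORCE]. ROWS is text: rows parted by semicolons, each of 7 numbers parted by spaces: the turn, a rotation vector about the tool's x, y, z in degrees, then the shift along the tool's x, y, z in mm, then the gripper command: -1 is fully open, 1 is shut, values between are in proportion. A call has 1 to 8 rows; each row shifts and turns the commanded pose from where the row before left it, along the tool's axes as they then stand; what a row does not reach is not made up. A row lasts 1/8 s, in which the tool goes at most 62.5 mm and 10.7 degrees, less where a joint would pass 70% of its speed; a pose out of reach is approached as far as the arm can. A call with a gripper value outside its range is refused whole. The fingers move at their own pace and stop on an object; FORCE is the grip in N (left out, the last holds). Time passes only in rows, so rows that do not move let the fingers close. It gives the time, the measured TCP pose, the force, the opening and the grip force at its end, in the units of the state.
- env.sense(): the state, without advancing time (a new reading comes with each control period).
- env.get_image(name): name is "side" or "top" or "wrist"; returns the picture (480x640x3 uint8, red, green, blue); there is no depth.
- env.camera_params(name): a dict with "fx", "fy", "cx", "cy" (pixels), "R" (3x3) and "t" (3): a world point X has camera coordinates R X + t. Camera axes: x right, y down, z forward; pixel columns grow to the right and rows downward; lengths in m; the calibration is good to about 2 mm. A picture is of the moment at which its call begins: read the wrist's pose just before it. camera_params takes no time and is no camera call; for the wrist camera it gives the pose at the moment of the call.
- env.hand_in(): hands the job in; it is judged then, once.
Trained networks look in the newest picture that a camera, given by its name, has taken for a name from the list of things; names that differ only in an ending like _2 or _b are one class to them, and where a whole thing is asked for, a point or a joint stands for the part that bears it (a point fixed in the world has none). Each returns a list of dicts, best first, with "score" (0 to 1); they miss things now and then, are a little off and sometimes report something else, mostly with a low value. They report only what shows in the picture. A call takes as long as a camera call. They do not tell look-alikes from the thing itself.
- env.spot_in(name, camera): "bbox" ([left, top, right, bottom] in pixels, round what is visible of it).
The state is a dict: "t": time; "joint_pos": joint angles; "dq": joint speeds; "joint_efforts": joint torques, N m; "eef_pos": TCP position; "ee_rot": TCP orientation; "contact_force": force on the tool from outside, world axes, zero at the start; "torque": the same for the moment, N m; "opening": opening from 0.0 (shut) to 1.0 (fully open); "gripper_force": force on a finger pad.
Only numpy, scipy, OpenCV 4.12 (cv2) and the standard library are available. Lean on these libraries where they do the work, as an engineer would, in place of code of your own. Each camera call takes 0.05 s, during which the arm holds its last target. There are 200 camera calls.

## Working session

There is one attempt and no reset: what is moved stays moved. The work goes in short steps, Python scripts to look and compute and a shell command to move; the robot and the scene stay as the last step left them, time stands still between calls to the robot, and variables do not carry over. Pictures are saved under pics/ and viewed, at most 10 in all, crops included, and the job is handed in when it is done.

```bash
ls; mkdir -p pics; python3 - <<'E'
from cell import env
import cv2,numpy as np
s=env.sense();print({k:np.round(v,3).tolist() for k,v in s.items()})
a=env.get_image("top");b=env.get_image("side")
for n in ("top","side"):
    p=env.camera_params(n);print(n,p)
cv2.imwrite("pics/top.png",a[:,:,::-1]);cv2.imwrite("pics/side.png",b[:,:,::-1])
for n in ["amber_lamp_mid","blue_lamp_mid","amber_lamp_glass","blue_lamp_glass","amber_pocket_seat","blue_pocket_seat","white_lamp_glass","tray","left_stand","right_stand"]:
  for c in ("top","side"):
    print(n,c,[(np.round(d["bbox"]).astype(int).tolist(),round(d["score"],2)) for d in env.spot_in(n,c)][:5])
E
```

```text
pics
{'t': 0.0, 'joint_pos': [-0.942, 0.386, 0.007, -0.001, -1.194, -0.259], 'dq': [-0.001, -0.001, 0.002, 0.001, -0.001, -0.0], 'joint_efforts': [0.0, -39.229, 18.84, 4.186, -0.005, 0.0], 'eef_pos': [0.226, -0.582, 0.241], 'ee_rot': [3.139, -0.0, -2.772], 'contact_force': [-0.381, 1.712, -0.315], 'torque': [-0.016, -0.038, 0.036], 'gripper_force': 0.0, 'opening': 1.004}
top {'fx': 548.9767962562742, 'fy': 548.9767962562742, 'cx': 314.38137592538015, 'cy': 236.434860703763, 'R': array([[ 0.02773072, -0.9993866 ,  0.02138755],
       [-0.98975461, -0.03044873, -0.1394944 ],
       [ 0.14006006, -0.01730015, -0.98999186]]), 't': array([-0.03568209,  0.56047334,  1.44017542])}
side {'fx': 571.3102988536754, 'fy': 571.3102988536754, 'cx': 307.12185236912154, 'cy': 237.2806809235952, 'R': array([[ 0.99862246, -0.05229326,  0.00431155],
       [-0.03681549, -0.75685226, -0.65254829],
       [ 0.03738709,  0.65149065, -0.75773487]]), 't': array([-0.54414796,  0.0776423 ,  1.28096386])}
amber_lamp_mid top [([200, 223, 223, 246], 0.83), ([175, 255, 198, 283], 0.78), ([169, 229, 183, 248], 0.7
[... 906 characters left out ...]
319, 185], 0.2)]
amber_pocket_seat side [([326, 250, 356, 276], 0.51)]
blue_pocket_seat top [([245, 204, 270, 227], 0.64), ([396, 260, 418, 281], 0.27)]
blue_pocket_seat side [([321, 190, 346, 217], 0.54)]
white_lamp_glass top [([445, 182, 486, 218], 0.66), ([281, 190, 302, 225], 0.6), ([394, 260, 418, 280], 0.53)]
white_lamp_glass side [([329, 200, 362, 238], 0.63)]
tray top [([233, 201, 347, 246], 0.88)]
tray side [([268, 365, 304, 384], 0.72), ([298, 180, 364, 300], 0.68), ([321, 188, 331, 197], 0.34)]
left_stand top [([389, 261, 403, 279], 0.44), ([193, 264, 205, 284], 0.42)]
left_stand side [([257, 160, 284, 177], 0.78)]
right_stand top [([393, 264, 404, 284], 0.51)]
right_stand side []
```

```bash
python3 - <<'E'
import cv2,numpy as np
a=cv2.imread("pics/top.png");b=cv2.imread("pics/side.png")
A=cv2.resize(a[150:300,130:530],(800,300),interpolation=cv2.INTER_CUBIC)
B=cv2.resize(b[110:390,240:400],(343,600),interpolation=cv2.INTER_CUBIC)
cv2.imwrite("pics/topc.png",A);cv2.imwrite("pics/sidec.png",B)
E
```

```text
(no output)
```

View pics/topc.png

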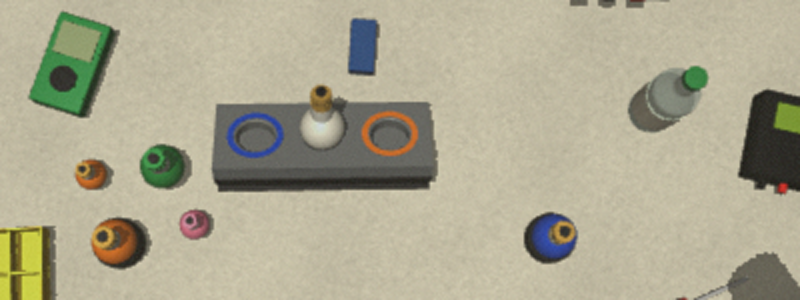

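View pics/side.png

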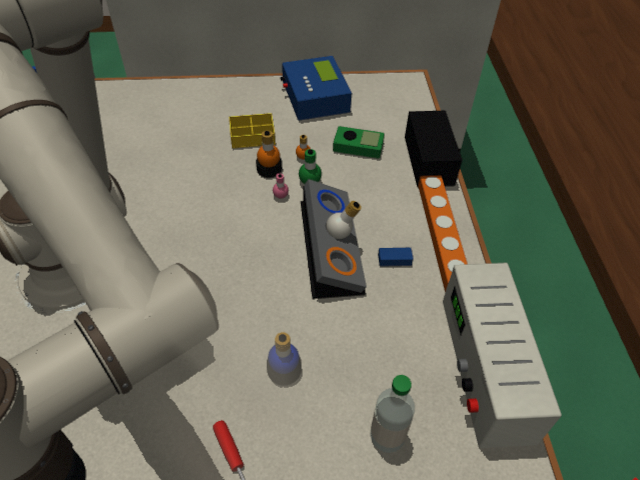

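The candidates for the amber lamp, in full-image top pixels, are: large amber (189,271) on a black stand, small amber (175,237), green (211,233) and pink (228,262). The large amber one fits, because it is bigger than the other amber lamp and stands in the stand. The blue lamp at (406,269) is the only blue one. The amber ring is at about (325,217), the blue ring at about (258,217), with the white lamp between them.

```bash
cat > h.py <<'E'
from cell import env
import cv2,numpy as np
from scipy.spatial.transform import Rotation as Ro
from scipy.optimize import least_squares
def proj(p,X):
    c=p["R"]@np.asarray(X)+p["t"]; return np.array([p["fx"]*c[0]/c[2]+p["cx"],p["fy"]*c[1]/c[2]+p["cy"]])
def ray(p,uv):
    d=p["R"].T@np.array([(uv[0]-p["cx"])/p["fx"],(uv[1]-p["cy"])/p["fy"],1]); return -p["R"].T@p["t"],d/np.linalg.norm(d)
def onz(p,uv,z):
    o,d=ray(p,uv); return o+d*(z-o[2])/d[2]
def tri(obs):
    A=np.zeros((3,3));b=np.zeros(3)
    for p,uv in obs:
        o,d=ray(p,uv);M=np.eye(3)-np.outer(d,d);A+=M;b+=M@o
    X=np.linalg.solve(A,b); return X,[np.round(proj(p,X)-uv,1).tolist() for p,uv in obs]
def ring(im,box,hue,smin=90):   # ellipse of the coloured ring in a box (RGB image)
    x0,y0,x1,y1=box; h=cv2.cvtColor(im[y0:y1,x0:x1],cv2.COLOR_RGB2HSV)
    m=cv2.inRange(h,(hue[0],smin,60),(hue[1],255,255))
    pts=np.vstack([c for c in cv2.findContours(m,cv2.RETR_EXTERNAL,cv2.CHAIN_APPROX_NONE)[0] if len(c)>8])
    e=cv2.fitEllipse(cv2.convexHull(pts)); return np.array(e[0])+[x0,y0],e[1]
E
python3 - <<'E'
from h import *
T=cv2.imread("pics/top.png")[:,:,::-1];S=cv2.imread("pics/side.png")[:,:,::-1]
pt,ps=env.camera_params("top"),env.camera_params("side")
AM=(3,15);BL=(105,130)
r={}
for n,hue,bt,bs in [("amber",AM,(306,200,345,232),(322,242,362,280)),("blue",BL,(240,200,275,234),(312,184,344,214))]:
    a=ring(np.ascontiguousarray(T),bt,hue);b=ring(np.ascontiguousarray(S),bs,hue);X,e=tri([(pt,a[0]),(ps,b[0])]);print(n,"ring",a,b,X.round(4),e);r[n]=X
d=r["blue"]-r["amber"];print("sep",np.linalg.norm(d),"yaw deg",np.degrees(np.arctan2(-d[0],d[1])))
for n,bt,bs in [("amberglobe",(177,260,201,284),(255,145,282,169)),("blueglobe",(393,255,420,283),(266,342,300,384))]:
    pass
for n,hue,bt,bs in [("amber",AM,(172,255,205,287),(252,142,285,175)),("blue",BL,(388,250,422,286),(262,340,304,388))]:
    a=ring(np.ascontiguousarray(T),bt,hue,130);b=ring(np.ascontiguousarray(S),bs,hue if n=="amber" else (105,135),50)
    X,e=tri([(pt,a[0]),(ps,b[0])]);print(n,"globe",a,b,X.round(4),e,"top@z48",onz(pt,a[0],.048).round(4))
B=np.hstack([cv2.resize(T[250:290,170:210],(400,400),interpolation=2),cv2.resize(T[222:262,160:200],(400,400),interpolation=2)])
cv2.imwrite("pics/cand.png",B[:,:,::-1])
E
```

```text
amber ring (array([324.54349327, 216.40833282]), (22.750043869018555, 28.39632225036621)) (array([340.90210915, 260.76947975]), (22.96332359313965, 35.28133010864258)) [ 0.6144 -0.0446  0.0583] [[-0.0, -0.3], [-0.4, 0.1]]
blue ring (array([257.14341736, 217.18891907]), (22.238872528076172, 28.331647872924805)) (array([330.33191872, 200.82287216]), (19.004261016845703, 30.959999084472656)) [0.606  0.1351 0.0596] [[-0.0, -0.2], [-0.2, 0.0]]
sep 0.1799049567877421 yaw deg 2.664763447895474
amber globe (array([186.76808167, 270.36611652]), (21.475292205810547, 22.512033462524414)) (array([267.93878174, 154.78347778]), (22.49212074279785, 23.063932418823242)) [0.4598 0.3151 0.0514] [[-0.0, -0.3], [-0.3, 0.1]] top@z48 [0.4592 0.3157 0.048 ]
blue globe (array([406.49122238, 267.78280449]), (19.788890838623047, 21.586353302001953)) (array([283.3413868 , 355.59554195]), (26.504241943359375, 29.737890243530273)) [ 0.4841 -0.2657  0.0553] [[-0.1, -0.6], [-0.8, 0.2]] top@z48 [ 0.4832 -0.2672  0.048 ]
```

View pics/cand.png

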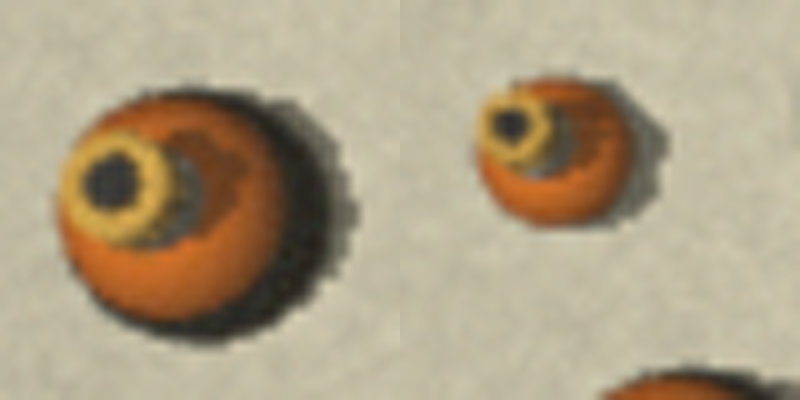

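The left lamp is the larger amber one and it sits in the black stand at top (187,271); the right one is the small look-alike. The rings are 180 mm apart, which matches two pocket pitches.

```bash
cat >> h.py <<'E'
YAW=np.radians(2.66); TILT=np.radians(28)
Rdown=Ro.from_euler("z",YAW)*Ro.from_matrix(np.diag([-1,1,-1.]))
Rtilt=Ro.from_euler("z",YAW)*Ro.from_euler("y",TILT)*Ro.from_matrix(np.diag([-1,1,-1.]))
N=(Ro.from_euler("z",YAW)*Ro.from_euler("y",TILT)).apply([0,0,1])
AR=np.array([.6144,-.0446,.0585]);BR=np.array([.606,.1351,.0595])
def to(P,Rt,s=None):
    s=s or env.sense(); R=Ro.from_euler("xyz",s["ee_rot"])
    print("turn(deg)",np.degrees((R.inv()*Rt).as_rotvec()).round(2),"shift mm old axes",(R.inv().apply(P-s["eef_pos"])*1e3).round(1),"new axes",(Rt.inv().apply(P-s["eef_pos"])*1e3).round(1))
E
python3 - <<'E'
from h import *
to(np.array([.4595,.3155,.20]),Rdown)
pt=env.camera_params("top");print(proj(pt,[.4595,.3155,.123]),proj(pt,[.4595,.3155,.048]))
print(AR+.016*N,BR+.016*N,N)
E
```

```text
turn(deg) [-0.    0.   18.53] shift mm old axes [-542.4  753.1   42.3] new axes [-275.   886.4   42.3]
[180.60920342 267.89007267] [186.84520942 270.23783647]
[ 0.62190345 -0.0442514   0.07262716] [0.61350345 0.1354486  0.07362716] [0.46896572 0.02178774 0.88294759]
```

```bash
python3 -m crank '0 0 9.3 0 0 0 -0.3;0 0 9.2 0 0 0 -0.3;0 0 0 -18 55 0 -0.3;0 0 0 -18 55 0 -0.3;0 0 0 -18 55 0 -0.3;0 0 0 -18 55 0 -0.3;0 0 0 -18 55 0 -0.3;0 0 0 -18 55 0 -0.3' 30; python3 -m crank '0 0 0 -18 56 0 -0.3;0 0 0 -18 56 0 -0.3;0 0 0 -18 56 0 -0.3;0 0 0 -18 56 0 -0.3;0 0 0 -18 56 0 -0.3;0 0 0 -18 56 0 -0.3;0 0 0 -18 56 0 -0.3;0 0 0 -18 56 0 -0.3' ; python3 - <<'E'
from h import *
to(np.array([.4595,.3155,.20]),Rdown)
s=env.sense();print(s["eef_pos"],s["opening"],s["joint_pos"])
E
```

```text
t: 2.1
eef_pos: [0.3186, -0.2464, 0.2427]
ee_rot: [-3.141, 0.001, -3.095]
contact_force: [1.7, 0.7, 0.5]
opening: 0.649
gripper_force: 0.0
t: 3.1
eef_pos: [0.4413, 0.2083, 0.2427]
ee_rot: [3.141, 0.001, -3.094]
contact_force: [0.6, -0.9, -1.1]
opening: 0.649
gripper_force: 0.0
turn(deg) [0.03 0.05 0.07] shift mm old axes [-23.2 106.1  42.8] new axes [-23.1 106.2  42.7]
[0.44134687 0.20834438 0.24274476] 0.6487616736964658 [ 7.74777886e-01  1.49475639e-01 -3.17250202e-01  2.71522026e-04
 -1.10304591e+00 -2.29801210e+00]
```

```bash
python3 -m crank '0 0 0 -12 53 0 -0.3;0 0 0 -11 53 0 -0.3;0 0 0 0 0 43 -0.3;0 0 0 0 0 0 -0.3' ; python3 - <<'E'
from h import *
P=np.array([.4595,.3155,.20]);to(P,Rdown)
p=env.camera_params("wrist");im=env.get_image("wrist");cv2.imwrite("pics/w1.png",im[:,:,::-1])
for z in(.048,.119,.123):print(proj(p,[.4595,.3155,z]))
print(-p["R"].T@p["t"])
E
```

```text
t: 3.6
eef_pos: [0.4574, 0.3121, 0.1961]
ee_rot: [-3.136, -0.006, -3.094]
contact_force: [0.4, -0.4, 0.2]
opening: 0.648
gripper_force: 0.0
turn(deg) [-0.32 -0.36  0.04] shift mm old axes [-2.2  3.3 -4. ] new axes [-2.3  3.3 -3.9]
[324.68046719 228.23519729]
[325.67655948 261.02358518]
[325.75111053 263.47758364]
[0.3821318  0.30922867 0.32748594]
```

View pics/w1.png

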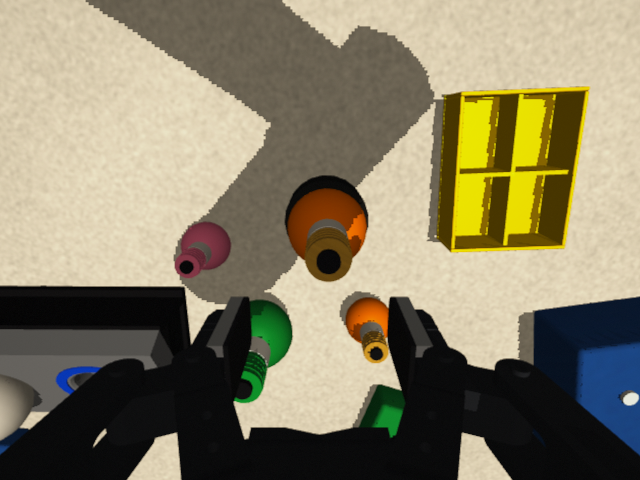

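The globe is at about (326,229) and the tip at (328,262), within 2 px of the prediction. The stand is black and the small amber lamp is clear of the path, so I'll descend.

```bash
python3 -m crank '0 0 0 0 0 0 -0.3' ; python3 - <<'E'
from h import *
P=np.array([.459,.3163,.090]);to(P,Rdown)
E
```

```text
t: 3.78
eef_pos: [0.46, 0.3133, 0.2012]
ee_rot: [3.14, 0.003, -3.095]
contact_force: [0.9, 0.6, -0.1]
opening: 0.652
gripper_force: 0.0
turn(deg) [0.09 0.15 0.02] shift mm old axes [  1.1   2.9 111.2] new axes [  0.8   3.1 111.2]
```

```bash
python3 -m crank '0 0 0 0.5 3 30 -0.3;0 0 0 0 0 30 -0.3;0 0 0 0 0 25 -0.3;0 0 0 0 0 16 -0.3;0 0 0 0 0 10 -0.3;0 0 0 0 0 0 -0.3' ;python3 -m crank '0 0 0 0 0 0 0;0 0 0 0 0 0 0.4;0 0 0 0 0 0 0.8;0 0 0 0 0 0 0.8;0 0 0 0 0 0 0.8;0 0 0 0 0 0 0.8' 30;  python3 - <<'E'
from h import *
P=np.array([.459,.3163,.090]);to(P,Rdown)
p=env.camera_params("wrist");im=env.get_image("wrist");cv2.imwrite("pics/w2.png",im[:,:,::-1])
print(env.sense()["opening"])
E
```

```text
t: 4.53
eef_pos: [0.4587, 0.3162, 0.0885]
ee_rot: [3.142, 0.0, -3.095]
contact_force: [-0.2, 0.1, 0.2]
opening: 0.647
gripper_force: 0.0
t: 5.28
eef_pos: [0.459, 0.3167, 0.0891]
ee_rot: [3.14, 0.001, -3.094]
contact_force: [-0.7, 0.9, 5.3]
opening: 0.314
gripper_force: 29.7
turn(deg) [0.07 0.08 0.05] shift mm old axes [-0.  -0.4 -0.9] new axes [-0.  -0.4 -0.9]
0.3111298367395072
```

View pics/w2.png

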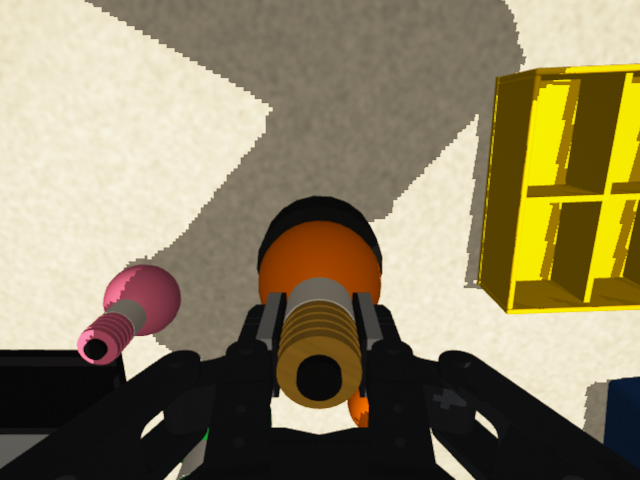

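Gripped square and centred: collar and cap lie between the pads, and the 26 mm opening matches the cap. Now I lift.

```bash
python3 -m crank '0 0 0 0 0 -10 0.8;0 0 0 0 0 -25 0.8;0 0 0 0 0 -40 0.8;0 0 0 0 0 -40 0.8;0 0 0 0 0 -30 0.8;0 0 0 0 0 0 0.8';  python3 - <<'E'
from h import *
P=AR+.016*N+.101*N;s=env.sense();P[2]=s["eef_pos"][2];to(P,Rdown);print(AR+.117*N,s["contact_force"],s["opening"])
E
```

```text
t: 6.08
eef_pos: [0.4591, 0.3167, 0.2356]
ee_rot: [3.138, 0.003, -3.095]
contact_force: [-0.0, 0.0, -2.2]
opening: 0.312
gripper_force: 29.7
turn(deg) [0.19 0.18 0.02] shift mm old axes [-193.2 -368.2   -0.6] new axes [-193.3 -368.1    0. ]
[ 0.66926899 -0.04205083  0.16180487] [-0.03325149  0.01488711 -2.15155149] 0.31163648797145693
```

```bash
python3 -m crank '0 0 0 0 -40 -15 0.8;0 0 0 0 -55 0 0.8;0 0 0 0 -55 0 0.8;0 0 0 -10 -55 0 0.8;0 0 0 -20 -55 0 0.8;0 0 0 -30 -50 0 0.8;0 0 0 -45 -38 0 0.8;0 0 0 -45 -20 0 0.8'; python3 -m crank '0 0 0 -43 0 0 0.8;0 7 0 0 0 0 0.8;0 7 0 0 0 0 0.8;0 7 0 0 0 0 0.8;0 7 0 0 0 0 0.8;0 0 0 0 0 0 0.8';  python3 - <<'E'
from h import *
P=AR+.016*N+.101*N;s=env.sense();to(P,Rtilt);print(s["contact_force"],s["opening"],s["joint_pos"].round(2) if hasattr(s["joint_pos"],"round") else s["joint_pos"])
E
```

```text
t: 7.08
eef_pos: [0.6256, -0.0467, 0.2462]
ee_rot: [3.141, -0.004, -3.097]
contact_force: [-0.0, 0.7, 0.0]
opening: 0.307
gripper_force: 29.7
t: 7.82
eef_pos: [0.6687, -0.042, 0.2425]
ee_rot: [3.141, -0.496, -3.095]
contact_force: [1.0, -0.1, -1.4]
opening: 0.312
gripper_force: 29.8
turn(deg) [ 0.04 -0.44  0.01] shift mm old axes [-38.9  -0.1  70.7] new axes [-38.4  -0.1  71. ]
[ 0.95825129 -0.10554566 -1.35085512] 0.3122342425386237 [ 0.15  0.73  0.54 -0.05 -1.88 -1.68]
```

```bash
python3 -m crank '0 -0.4 0 -19 0 0 0.8;0 0 0 -19 0 20 0.8;0 0 0 0 0 30 0.8;0 0 0 0 0 21 0.8;0 0 0 0 0 0 0.8;0 0 0 0 0 0 0.8';  python3 - <<'E'
from h import *
P=AR+.016*N+.101*N;s=env.sense();to(P,Rtilt);print(s["contact_force"])
R=Ro.from_euler("xyz",s["ee_rot"]);G=np.array(s["eef_pos"])+R.apply([0,0,.041])
ims=[]
for c in("wrist","side"):
    p=env.camera_params(c);im=env.get_image(c);print(c,"globe",proj(p,G),"ring",proj(p,AR))
    if c=="side": im=cv2.resize(im[190:310,290:410],(480,480),interpolation=cv2.INTER_CUBIC)
    else: im=cv2.resize(im[:,160:480],(320,480))
    ims.append(im)
cv2.imwrite("pics/p1.png",np.hstack(ims)[:,:,::-1])
E
```

```text
t: 8.57
eef_pos: [0.6697, -0.0424, 0.169]
ee_rot: [-3.141, -0.479, -3.095]
contact_force: [0.2, -0.3, 0.4]
opening: 0.311
gripper_force: 29.8
turn(deg) [-0.04  0.56  0.03] shift mm old axes [-2.9  0.4  6.6] new axes [-3.   0.4  6.5]
[ 0.18730815 -0.25384337  0.39877621]
wrist globe [319.20545277 281.29694134] ring [319.87371917 235.48662063]
side globe [359.86936095 237.25374398] ring [340.54489109 260.77489279]
```

View pics/p1.png

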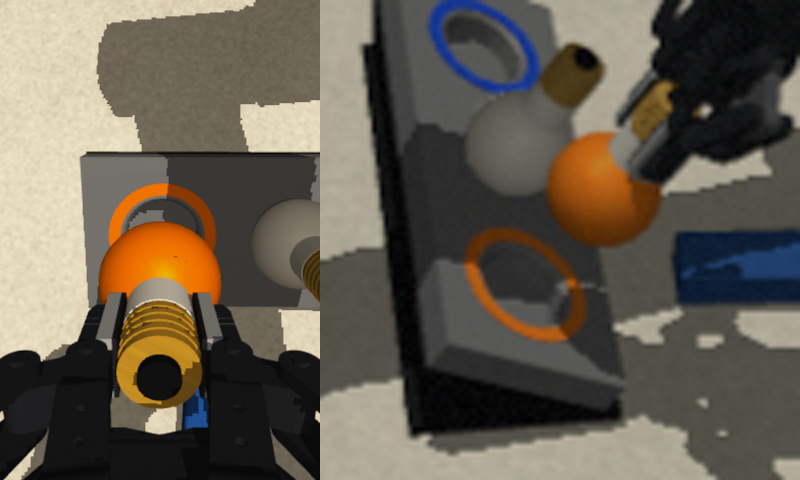

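In the wrist view the ring is centred at about (162,235) in line with the globe. In the side view the globe is at full-image (361,237), against a prediction of (360,237).

```bash
python3 -m crank '0 0.5 0 -3 0.4 10 0.8;0 0 0 0 0 20 0.8;0 0 0 0 0 15 0.8;0 0 0 0 0 8 0.8;0 0 0 0 0 0 0.8;0 0 0 0 0 0 0.8';  python3 - <<'E'
from h import *
P=AR+.016*N+.041*N;s=env.sense();to(P,Rtilt);print(s["contact_force"])
E
```

```text
t: 9.43
eef_pos: [0.6477, -0.043, 0.12]
ee_rot: [-3.141, -0.489, -3.095]
contact_force: [0.3, -0.2, -0.5]
opening: 0.311
gripper_force: 29.8
turn(deg) [-0.02 -0.02  0.03] shift mm old axes [ 0.5 -0.  12.9] new axes [ 0.5 -0.1 12.9]
[ 0.25478495 -0.1629535  -0.45053282]
```

```bash
python3 -m crank '0 0 0 0.5 0 4 0.8;0 0 0 0 0 3 0.8;0 0 0 0 0 2 0.8;0 0 0 0 0 1 0.8;0 0 0 0 0 0 0.8'; python3 -m crank '0 0 0 0 0 1 0.8;0 0 0 0 0 0 0.8';python3 -m crank '0 0 0 0 0 1 0.8;0 0 0 0 0 0 0.8'
```

```text
t: 10.05
eef_pos: [0.6419, -0.0432, 0.1109]
ee_rot: [-3.142, -0.49, -3.095]
contact_force: [-0.5, 0.5, -0.9]
opening: 0.313
gripper_force: 29.8
t: 10.3
eef_pos: [0.6414, -0.0432, 0.11]
ee_rot: [3.142, -0.491, -3.095]
contact_force: [-0.3, -0.6, -0.1]
opening: 0.313
gripper_force: 29.8
t: 10.55
eef_pos: [0.6409, -0.0433, 0.109]
ee_rot: [3.142, -0.491, -3.095]
contact_force: [0.5, -1.0, -0.4]
opening: 0.313
gripper_force: 29.8
```

```bash
for i in 1; do python3 -m crank '0 0 0 0 0 0.6 0.8;0 0 0 0 0 0 0.8'; done; python3 -m crank '0 0 0 0 0 0.6 0.8;0 0 0 0 0 0 0.8';python3 -m crank '0 0 0 0 0 0.6 0.8;0 0 0 0 0 0 0.8'
```

```text
t: 10.8
eef_pos: [0.6407, -0.0433, 0.1086]
ee_rot: [-3.142, -0.49, -3.095]
contact_force: [-0.3, -0.3, 0.5]
opening: 0.314
gripper_force: 29.8
t: 11.05
eef_pos: [0.6406, -0.0432, 0.1082]
ee_rot: [3.142, -0.49, -3.095]
contact_force: [0.4, 0.3, -0.2]
opening: 0.313
gripper_force: 29.8
t: 11.3
eef_pos: [0.6405, -0.0432, 0.1079]
ee_rot: [3.142, -0.489, -3.094]
contact_force: [1.6, 1.2, 1.4]
opening: 0.317
gripper_force: 29.8
```

```bash
python3 -m crank '0 0 0 0 0 0.6 0.8;0 0 0 0 0 0 0.8'; python3 -m crank '0 0 0 0 0 0.6 0.8;0 0 0 0 0 0 0.8'
```

```text
t: 11.55
eef_pos: [0.6404, -0.0431, 0.1076]
ee_rot: [-3.142, -0.489, -3.094]
contact_force: [2.9, 0.4, 2.5]
opening: 0.311
gripper_force: 30.0
t: 11.8
eef_pos: [0.6404, -0.0431, 0.1072]
ee_rot: [-3.142, -0.488, -3.094]
contact_force: [4.6, 1.5, 5.5]
opening: 0.309
gripper_force: 30.2
```

```bash
python3 -m crank '0 0 0 -0.7 0.3 0 0.8;0 0 0 0 0 0 0.8'; python3 -m crank '0 0 0 -0.7 0 0 0.8;0 0 0 0 0 0 0.8'
```

```text
t: 12.05
eef_pos: [0.6405, -0.0428, 0.1065]
ee_rot: [3.141, -0.489, -3.094]
contact_force: [3.6, 2.0, 5.1]
opening: 0.316
gripper_force: 30.2
t: 12.3
eef_pos: [0.6408, -0.0427, 0.1062]
ee_rot: [3.141, -0.49, -3.094]
contact_force: [3.6, 3.4, 6.5]
opening: 0.309
gripper_force: 30.3
```

```bash
python3 -m crank '0 0 0 0 0.7 0 0.8;0 0 0 0 0 0 0.8'; python3 -m crank '0 0 0 0 0.5 0 0.8;0 0 0 0 0 0 0.8'; python3 - <<'E'
from h import *
s=env.sense();to(AR+.057*N,Rtilt)
R=Ro.from_euler("xyz",s["ee_rot"]);G=np.array(s["eef_pos"])+R.apply([0,0,.041])
ims=[]
for c in("wrist","side"):
    p=env.camera_params(c);im=env.get_image(c);print(c,"globe",proj(p,G),"ring",proj(p,AR))
    if c=="side": im=cv2.resize(im[190:310,290:410],(480,480),interpolation=cv2.INTER_CUBIC)
    else: im=cv2.resize(im[:,160:480],(320,480))
    ims.append(im)
cv2.imwrite("pics/p2.png",np.hstack(ims)[:,:,::-1])
E
```

```text
t: 12.55
eef_pos: [0.6406, -0.0422, 0.1057]
ee_rot: [3.142, -0.491, -3.095]
contact_force: [2.7, 1.8, 3.3]
opening: 0.314
gripper_force: 30.1
t: 12.8
eef_pos: [0.6405, -0.0421, 0.1056]
ee_rot: [-3.141, -0.491, -3.095]
contact_force: [3.3, 1.1, 3.3]
opening: 0.312
gripper_force: 30.0
turn(deg) [-0.03 -0.14  0.01] shift mm old axes [ 1.  -1.3 -3.1] new axes [ 1.  -1.3 -3.1]
wrist globe [319.19833187 281.27514329] ring [316.6826316  269.60397115]
side globe [343.89651328 256.86726583] ring [340.54489109 260.77489279]
```

View pics/p2.png

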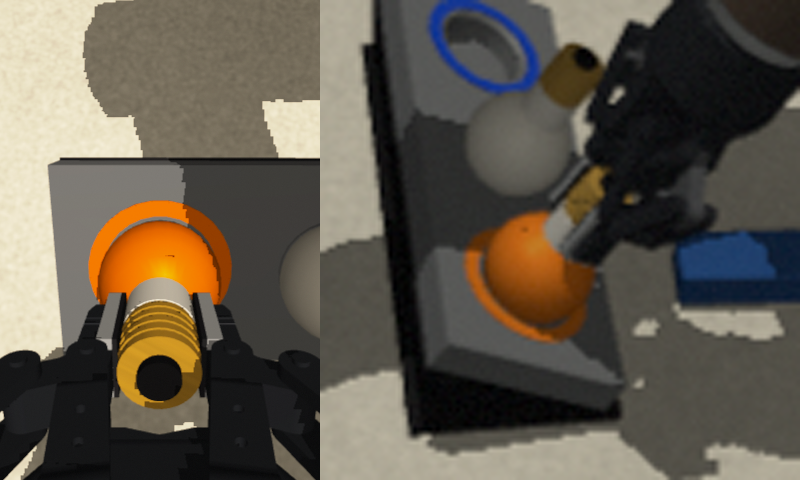

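The globe sits inside the ring in both views, at wrist crop (160,280) and side crop (540,270). I'll press a little more to check that it is fully down.

```bash
python3 -m crank '0 0 0 -0.6 0.3 0 0.8;0 0 0 0 0 0 0.8'; python3 -m crank '0 0 0 0 0 0.6 0.8;0 0 0 0 0 0 0.8';python3 -m crank '0 0 0 0 0 0.6 0.8;0 0 0 0 0 0 0.8'
```

```text
t: 13.15
eef_pos: [0.6407, -0.0419, 0.1055]
ee_rot: [-3.141, -0.492, -3.095]
contact_force: [0.6, -0.7, 2.3]
opening: 0.315
gripper_force: 29.9
t: 13.4
eef_pos: [0.6408, -0.0418, 0.1054]
ee_rot: [-3.141, -0.491, -3.095]
contact_force: [-0.3, -0.2, 4.5]
opening: 0.316
gripper_force: 30.0
t: 13.65
eef_pos: [0.6407, -0.0418, 0.1053]
ee_rot: [-3.141, -0.49, -3.095]
contact_force: [1.4, -1.4, 7.1]
opening: 0.308
gripper_force: 30.1
```

```bash
python3 -m crank '0 0 0 0 0 -0.8 0.8;0 0 0 0 0 0 0.35;0 0 0 0 0 0 0.2;0 0 0 0 0 0 0;0 0 0 0 0 0 -0.2;0 0 0 0 0 0 -0.3;0 0 0 0 0 0 -0.3' 20; python3 - <<'E'
from h import *
im=env.get_image("wrist")
w=im
s=env.get_image("side")
cv2.imwrite("pics/p3.png",np.hstack([cv2.resize(w[:,160:480],(320,480)),cv2.resize(s[190:310,290:410],(480,480),interpolation=cv2.INTER_CUBIC)])[:,:,::-1])
E
```

```text
t: 14.52
eef_pos: [0.641, -0.0414, 0.1051]
ee_rot: [3.141, -0.491, -3.095]
contact_force: [-0.3, 0.6, 0.1]
opening: 0.647
gripper_force: 0.0
```

View pics/p3.png

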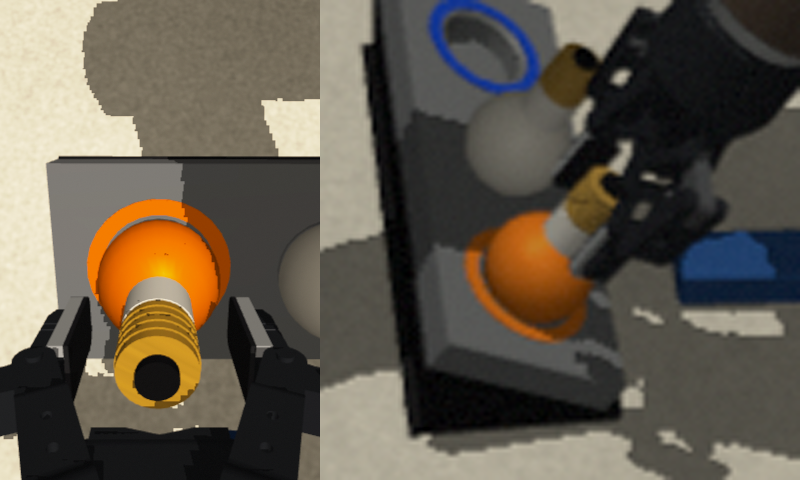

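The amber lamp stands free and square in its pocket with the fingers open (wrist crop (158,270), side crop (540,270)). Retreat along the lamp's axis, then head to the blue lamp.

```bash
python3 -m crank '0 0 0 0 0 -5 -0.3;0 0 0 0 0 -15 -0.3;0 0 0 0 0 -40 -0.3;0 0 0 0 0 -50 -0.3;0 -7 0 0 0 0 -0.3;0 -7 0 0 0 0 -0.3;0 -7 0 0 0 0 -0.3;0 -7 0 0 0 0 -0.3'; python3 - <<'E'
from h import *
to(np.array([.483,-.267,.20]),Rdown)
E
```

```text
t: 15.62
eef_pos: [0.6937, -0.039, 0.2043]
ee_rot: [-3.142, 0.005, -3.095]
contact_force: [-0.1, 0.4, -0.4]
opening: 0.652
gripper_force: 0.0
turn(deg) [-0.    0.29  0.04] shift mm old axes [ 221.2 -217.8    3.2] new axes [ 221.1 -217.9    4.3]
```

```bash
python3 -m crank '0 0 0 10 -40 0 -0.3;0 0 0 35 -45 0 -0.3;0 0 0 44 -40 0 -0.3;0 0 0 44 -40 0 -0.3;0 0 0 44 -35 0 -0.3;0 0 0 44 -18 0 -0.3;0 0.3 0 0 0 0 -0.3;0 0 0 0 0 0 -0.3'; python3 - <<'E'
from h import *
P=[.483,-.267];to(np.array([.483,-.267,.090]),Rdown)
p=env.camera_params("wrist");im=env.get_image("wrist");print("pred globe",proj(p,P+[.048]),"tip",proj(p,P+[.123]), "px/mm",p["fx"]/240)
h=cv2.cvtColor(im,cv2.COLOR_RGB2HSV);m=cv2.inRange(h,(105,110,30),(130,255,255));m[380:]=0
n,l,st,c=cv2.connectedComponentsWithStats(m);i=1+st[1:,4].argmax();print("blue blob",st[i],c[i])
print(env.spot_in("blue_lamp_mid","wrist")[:2])
cv2.imwrite("pics/w3.png",im[:,:,::-1])
E
```

```text
t: 16.62
eef_pos: [0.4833, -0.2675, 0.2039]
ee_rot: [-3.141, -0.005, -3.095]
contact_force: [0.0, 0.1, 1.0]
opening: 0.65
gripper_force: 0.0
turn(deg) [-0.05 -0.27  0.02] shift mm old axes [ -0.2   0.6 113.9] new axes [  0.3   0.5 113.9]
pred globe [319.96855064 222.00681757] tip [320.10003994 254.41140631] px/mm 1.5968834998883437
blue blob [ 282  184   78   69 2915] [320.6922813  212.34442539]
[{'bbox': [280.7, 182.0, 362.7, 275.7], 'score': 0.85}]
```

View pics/w3.png

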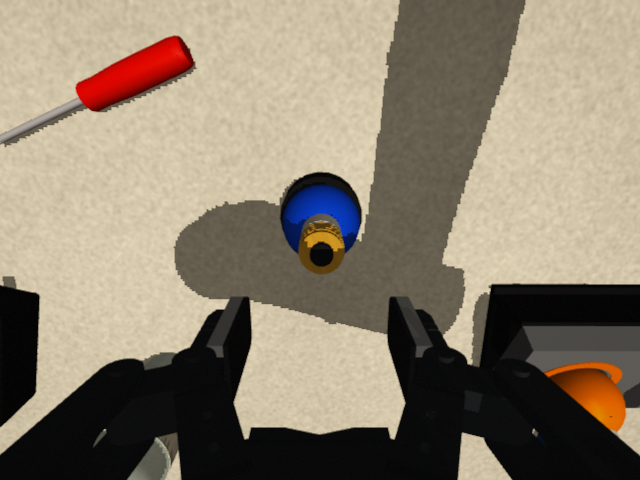

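The globe centre is at (321,223) and the tip at (321,254), against predictions of (320,222) and (320,254), so I'm aligned to about 0.5 mm.

```bash
python3 -m crank '0 -0.2 0 0 1 30 -0.3;0 0 0 0 0 30 -0.3;0 0 0 0 0 28 -0.3;0 0 0 0 0 16 -0.3;0 0 0 0 0 10 -0.3;0 0 0 0 0 0 -0.3' ; python3 - <<'E'
from h import *
to(np.array([.483,-.2665,.0885]),Rdown)
E
```

```text
t: 17.48
eef_pos: [0.482, -0.2661, 0.0884]
ee_rot: [3.142, -0.004, -3.094]
contact_force: [0.8, 0.5, 0.5]
opening: 0.651
gripper_force: 0.0
turn(deg) [ 0.   -0.23  0.05] shift mm old axes [-1.  -0.5 -0.1] new axes [-1.  -0.5 -0.1]
```

```bash
python3 -m crank '0 -0.2 0 -1 -0.3 0 -0.3;0 0 0 0 0 0 0;0 0 0 0 0 0 0.4;0 0 0 0 0 0 0.8;0 0 0 0 0 0 0.8;0 0 0 0 0 0 0.8;0 0 0 0 0 0 0.8' 30;python3 -m crank '0 0 0 0 0 -10 0.8;0 0 0 0 0 -25 0.8;0 0 0 0 0 -40 0.8;0 0 0 0 0 -40 0.8;0 0 0 0 0 -30 0.8;0 0 0 0 0 0 0.8'; python3 - <<'E'
from h import *
F=BR+.057*N+[-.0004,.0016,-.0035];P=F+.060*N;print("final",F,"pre",P)
s=env.sense();P[2]=s["eef_pos"][2];to(P,Rdown);print(s["contact_force"])
E
```

```text
t: 18.35
eef_pos: [0.4831, -0.2665, 0.0892]
ee_rot: [-3.141, 0.001, -3.094]
contact_force: [-1.5, 0.5, 4.9]
opening: 0.314
gripper_force: 29.6
t: 19.1
eef_pos: [0.4837, -0.2667, 0.236]
ee_rot: [-3.14, 0.005, -3.095]
contact_force: [1.0, -0.1, -1.2]
opening: 0.314
gripper_force: 29.7
final [0.63233105 0.1379419  0.10632801] pre [0.66046899 0.13924917 0.15930487]
turn(deg) [-0.09  0.29  0.03] shift mm old axes [-195.6  397.3    0.4] new axes [-195.4  397.4    0. ]
[ 0.96195042 -0.14986546 -1.17961825]
```

```bash
python3 -m crank '0 0 0 0 40 -15 0.8;0 0 0 0 55 0 0.8;0 0 0 0 55 0 0.8;0 0 0 0 57 0 0.8;0 0 0 0 57 0 0.8;0 0 0 -15 55 0 0.8;0 0 0 -30 50 0 0.8;0 0 0 -45 28 0 0.8'; python3 -m crank '0 0 0 -55 0 0 0.8;0 0 0 -50 0 0 0.8;0 7 0 0 0 0 0.8;0 7 0 0 0 0 0.8;0 7 0 0 0 0 0.8;0 7 0 0 0 0 0.8;0 0 0 0 0 0 0.8;0 0 0 0 0 0 0.8';  python3 - <<'E'
from h import *
F=BR+.057*N+[-.0004,.0016,-.0035];P=F+.060*N
s=env.sense();to(P,Rtilt);print(s["joint_pos"])
E
```

```text
t: 20.1
eef_pos: [0.5532, 0.1367, 0.2473]
ee_rot: [-3.141, -0.003, -3.092]
contact_force: [-0.1, -0.2, 0.4]
opening: 0.311
gripper_force: 29.9
t: 21.1
eef_pos: [0.6586, 0.1392, 0.2476]
ee_rot: [-3.141, -0.489, -3.095]
contact_force: [-0.5, -0.1, -0.4]
opening: 0.308
gripper_force: 29.9
turn(deg) [-0.05 -0.02  0.01] shift mm old axes [-43.1  -0.   77. ] new axes [-43.1  -0.1  77.1]
[ 0.37853422  0.72867198  0.59583462 -0.16176416 -1.90027415 -1.91893689]
```

```bash
python3 -m crank '0 0 0 -22 0 0 0.8;0 0 0 -21 0 20 0.8;0 0 0 0 0 40 0.8;0 0 0 0 0 35 0.8;0 0 0 0 0 20 0.8;0 0 0 0 0 8 0.8;0 0 0 0 0 0 0.8;0 0 0 0 0 0 0.8';  python3 - <<'E'
from h import *
F=BR+.057*N+[-.0004,.0016,-.0035]
s=env.sense();to(F,Rtilt)
R=Ro.from_euler("xyz",s["ee_rot"]);G=np.array(s["eef_pos"])+R.apply([0,0,.041])
p=env.camera_params("wrist");im=env.get_image("wrist");print(proj(p,G),proj(p,BR))
h=cv2.cvtColor(im,cv2.COLOR_RGB2HSV);m=cv2.inRange(h,(100,90,30),(135,255,255));m[380:]=0
n,l,st,c=cv2.connectedComponentsWithStats(m);print(st[st[:,4]>100].tolist())
E
```

```text
t: 22.1
eef_pos: [0.6399, 0.1385, 0.1207]
ee_rot: [3.141, -0.486, -3.094]
contact_force: [0.7, -0.4, -0.9]
opening: 0.312
gripper_force: 29.9
turn(deg) [0.   0.13 0.04] shift mm old axes [-0.  -0.2 16.2] new axes [-0.1 -0.2 16.2]
[319.21406795 281.28391222] [315.9649979  257.89154285]
[[0, 0, 640, 480, 297490], [253, 194, 133, 111, 9710]]
```

```bash
python3 -m crank '0 0.1 0 0 0 6 0.8;0 0 0 0 0 4 0.8;0 0 0 0 0 2 0.8;0 0 0 0 0 0 0.8;0 0 0 0 0 0 0.8'; python3 -m crank '0 0 0 0 0 1 0.8;0 0 0 0 0 0 0.8';python3 -m crank '0 0 0 0 0 0.8 0.8;0 0 0 0 0 0 0.8';python3 -m crank '0 0 0 0 0 0.6 0.8;0 0 0 0 0 0 0.8'
```

```text
t: 22.78
eef_pos: [0.6336, 0.1381, 0.1093]
ee_rot: [3.142, -0.49, -3.095]
contact_force: [0.2, -0.6, 0.1]
opening: 0.315
gripper_force: 29.9
t: 23.02
eef_pos: [0.633, 0.138, 0.1083]
ee_rot: [3.142, -0.491, -3.095]
contact_force: [0.6, 0.2, -1.5]
opening: 0.312
gripper_force: 29.9
t: 23.28
eef_pos: [0.6326, 0.138, 0.1076]
ee_rot: [-3.142, -0.491, -3.095]
contact_force: [0.3, -0.7, -0.7]
opening: 0.312
gripper_force: 29.9
t: 23.52
eef_pos: [0.6323, 0.138, 0.1071]
ee_rot: [-3.142, -0.491, -3.095]
contact_force: [0.7, 0.6, -1.4]
opening: 0.315
gripper_force: 29.9
```

```bash
python3 -m crank '0 0 0 0 0 0.6 0.8;0 0 0 0 0 0 0.8';python3 -m crank '0 0 0 0 0 0.6 0.8;0 0 0 0 0 0 0.8';python3 -m crank '0 0 0 0 0 0.6 0.8;0 0 0 0 0 0 0.8'
```

```text
t: 23.78
eef_pos: [0.6321, 0.138, 0.1066]
ee_rot: [-3.142, -0.49, -3.095]
contact_force: [0.9, -0.1, -0.7]
opening: 0.315
gripper_force: 29.9
t: 24.02
eef_pos: [0.632, 0.138, 0.1063]
ee_rot: [-3.142, -0.49, -3.095]
contact_force: [1.3, 0.4, -0.1]
opening: 0.315
gripper_force: 30.0
t: 24.28
eef_pos: [0.6319, 0.138, 0.1061]
ee_rot: [-3.142, -0.489, -3.094]
contact_force: [0.8, 0.2, 1.6]
opening: 0.309
gripper_force: 30.1
```

```bash
python3 -m crank '0 0 0 -0.5 0 0.6 0.8;0 0 0 0 0 0 0.8';python3 -m crank '0 0 0 -0.5 0 0.6 0.8;0 0 0 0 0 0 0.8'
```

```text
t: 24.52
eef_pos: [0.6321, 0.138, 0.1059]
ee_rot: [-3.141, -0.489, -3.094]
contact_force: [1.4, 0.2, 4.9]
opening: 0.309
gripper_force: 30.5
t: 24.78
eef_pos: [0.6323, 0.138, 0.1058]
ee_rot: [-3.141, -0.489, -3.094]
contact_force: [0.6, 0.5, 7.1]
opening: 0.314
gripper_force: 30.6
```

```bash
python3 -m crank '0 0 0 0.4 0 -0.8 0.8;0 0 0 0 0 0 0.8;0 0 0 0 0 0 0.35;0 0 0 0 0 0 0.2;0 0 0 0 0 0 0;0 0 0 0 0 0 -0.2;0 0 0 0 0 0 -0.3;0 0 0 0 0 0 -0.3' 20; python3 -m crank '0 0 0 0 0 -5 -0.3;0 0 0 0 0 -15 -0.3;0 0 0 0 0 -40 -0.3;0 0 0 0 0 -50 -0.3;0 0 0 0 0 -40 -0.3;0 0 0 0 0 0 -0.3'; python3 - <<'E'
from h import *
s=env.get_image("side");t=env.get_image("top")
cv2.imwrite("pics/f.png",np.hstack([cv2.resize(t[190:260,225:360],(400,207),interpolation=2),cv2.resize(s[170:310,290:410],(400,467),interpolation=2)[:207]*0])[:,:,::-1])
A=cv2.resize(t[185:255,225:360],(420,218),interpolation=2);A=cv2.copyMakeBorder(A,0,490-218,0,0,cv2.BORDER_CONSTANT)
w=env.get_image("wrist");A[230:470,:320]=cv2.resize(w,(320,240))
cv2.imwrite("pics/f.png",np.hstack([A,cv2.resize(s[170:310,295:400],(368,490),interpolation=2)])[:,:,::-1])
E
```

```text
t: 25.78
eef_pos: [0.6318, 0.138, 0.1048]
ee_rot: [-3.142, -0.491, -3.095]
contact_force: [-0.3, 1.0, 0.7]
opening: 0.65
gripper_force: 0.0
t: 26.52
eef_pos: [0.7048, 0.1411, 0.2414]
ee_rot: [3.14, -0.481, -3.094]
contact_force: [0.2, -0.8, -0.3]
opening: 0.656
gripper_force: 0.0
```

View pics/f.png

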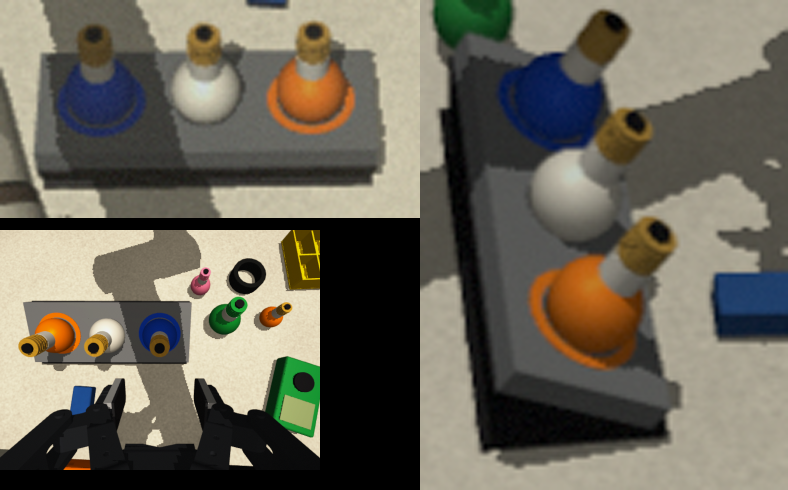

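Both lamps sit in their own rings, parallel to the white one (blue at side crop (555,95), amber at (595,305), white at (575,195)). The gripper is clear of everything, so I'll hand in.

```bash
python3 -c "
from cell import env
print(env.hand_in())"
```

```text
the job is handed in; nothing more can be done
None
```

Both lamps are put away, amber first and then blue, each seated in its matching ring and square to the slope like the white one; I handed the job in at about 27 s, and no result was reported.

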